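Switch the soldering station off and pop its fuse hatch

ROBOT

A 6-joint arm with a two-finger parallel gripper is mounted at the origin on the work surface. World frame = base frame: x ahead of the robot, y to its left, z up, the work surface at z = 0. Lengths are in m, angles in degrees, forces in N, time in s.
With the tool pointing down it reaches from about 0.3 to 0.75 m from the base axis. Payload 8.5 kg.
Tool frame: the origin (TCP) lies on the centre line of the jaws, within the pads' length; the fingertips stand 19 mm ahead of it and the grasp point (between the pads) is the TCP (env.tcp_to_tips is the z of the fingertips in the tool frame, in m); z points along the fingers, y is the line along which they close (so a half turn about z gives the same grasp; the last joint's range is limited). The gripper opens to 85 mm and grips with 20 to 120 N. Pads are 22 mm wide; open, the fingers measure 114 mm over their backs; the gripper's body (76 mm by 85 mm) begins 54 mm behind the grasp point. The pads swing forward as they close: fully open they stand 13 mm farther back than shut.
Start: joints at [-79.028, 21.807, 74.336, -0, 83.858, -12.336], TCP at [0.218, -0.505, 0.25] pointing down, gripper open.
Joint ranges: [-178.18, 178.18], [-50.72, 133.34], [12.68, 142.11], [-81.47, 261.47], [9.98, 163.14], [-165.26, 165.26]. Speed limits (degrees/s): [136.94, 136.94, 180, 180, 180, 180].

INTERFACE

Orientations are given as a 3x3 rotation matrix whose columns are the frame's x, y, z axes.
In Python, from rig import env gives the robot as it stands.
- The arm moves only by the tool servo_tool, never from a script. Its argument "steps" is a list of rows, each an object of numbers: "tx", "ty", "tz": the shift along the world's x, y, z in cm; "yaw": the turn about the world's z in degrees; "claw": the finger opening in cm, from 0 to 8.54. In form: [{"tx": .., "ty": .., "tz": .., "yaw": .., "claw": ..}, ...]. A call has 1 to 20 rows; each row shifts and turns the commanded pose from where the row before left it; what a row does not reach is not made up. A row lasts 1/10 s, in which the tool goes at most 50 mm and 8.59 degrees, less where a joint would pass 70% of its speed; a pose out of reach is approached as far as the arm can. A call with a gripper value outside its range is refused whole. The fingers move at their own pace and stop on an object; "newtons" is the grip in N (left out, the last holds). Time passes only in rows, so rows that do not move let the fingers close. It gives the time, the measured TCP pose, the force, the opening and the grip force at its end, in the units of the state.
- env.observe(): the state, without advancing time (a new reading comes with each control period).
- env.get_image(name): name is "side" or "top"; returns (picture, depth): 384x512x3 uint8, red, green, blue; 384x512 float32, m along the optical axis (not along the pixel's ray), 0 where there is no reading.
- env.camera_model(name): a dict with "fovy" (degrees; the focal length in pixels is half the picture's height over the tangent of half this angle, whatever the lens; pixels are square), "cx", "cy" (the principal point, pixels), "T" (4x4, takes a point from camera to world coordinates). Camera axes: x right, y down, z forward; pixel columns grow to the right and rows downward; lengths in m; the calibration is good to about 2 mm. A picture is of the moment at which its call begins. camera_model takes no time and is no camera call.
- env.close_job(): hands the job in; it is judged then, once.
The state is a dict: "time_s": time; "q": joint angles; "qvel": joint speeds; "joint_efforts": joint torques, N m; "position": TCP position; "tool_rot": TCP orientation; "ft_force": force on the tool from outside, world axes, zero at the start; "wrist_torque": the same for the moment, N m; "grip_width": finger opening in m; "gripper_force": force on a finger pad.
Only numpy, scipy, OpenCV 4.12 (cv2) and the standard library are available. Lean on these libraries where they do the work, as an engineer would, in place of code of your own. Each camera call takes 0.05 s, during which the arm holds its last target. There are 200 camera calls.

TASK

Push the red power lever on the soldering station fully over to the off side, away from the display. Then give the yellow fuse hatch one full press at the dark dot near its free edge and let go, so that its push-push latch releases and the hatch pops up by itself; see that it stays open. Only push with the fingertips: do not lift the hatch any further or press it shut again, and leave the other things on the bench where they are.

Things in the scene. Friction and masses are not known exactly. Their poses are not given: they have to be found in the camera images.
- station: The soldering station, fixed to the bench: a white box, 190 mm along its x (front to back), 250 mm along y, flat top deck 85 mm above the bench. Origin at the centre of its underside, z up. The front with blue display and grey keys faces its -x side, roughly towards the robot. On its deck the yellow hatch is at y = +50 mm, the power lever at x = 0, y = -70 mm.
- power_lever (a joint): Power toggle lever, angle in rad: 0 = on, leaning 0.5 rad to the station's -x (display side); 1.0 = off, at its stop, leaning 0.5 rad to +x; it counts as off from 0.85. Pivot axis along the station's y, 107 mm above the bench, on a black block 70 x 50 mm, 25 mm high. About 1.5 N at the ball moves it; it stays where it is left.
- power_lever_tip (a point): Centre of the red ball (26 mm diameter) on the end of the lever's steel stick, 50 mm from the pivot; it moves with the lever. Its height is 151 mm above the bench at either end of the swing and 157 mm in the middle.
- hatch (a joint): Angle of the yellow fuse hatch (rad), hinged along its far (station +x) edge: 0 to 0.01 shut and latched, positive front edge raised, -0.115 pressed in to the stop. Push-push latch: pressed beyond about -0.09 and let go, it is released and a spring swings it up to about 0.65, following the finger; a shallower press leaves it latched. Pressing the open hatch down to the stop latches it shut again.
- hatch_press (a point): Where to press: middle of the dark dot (28 mm wide) on the hatch's top, 80 mm from the hinge, 20 mm from the free front edge, mid-width. Moves with the hatch: 97 mm above the bench when shut, about 50 mm higher open. The stop lies 9 mm down here; 3 to 4 N moves it in, at the stop the force climbs steeply. Press to the stop, then go straight up.
- hatch_hinge (a point): Middle of the hatch's hinge line, 89 mm above the bench, at station x = +55 mm, y = +50 mm. The hatch is a plate 100 mm (x) by 80 mm (y), 12 mm thick, its top 12 mm proud of the deck when shut.
- latch_pin (a joint): Hidden follower pin of the latch, sideways position in m: 0 latched, about +0.005 to +0.009 while the hatch is pressed and released, about -0.003 once the hatch is open; it goes below -0.006 only when the open hatch is pressed shut again. It cannot be reached or seen.
- board_mid (a point): Bystander: middle of a loose green circuit board, 140 x 100 mm and 20 mm high, lying beside the station. Not to be moved.
- screwdriver_mid (a point): Bystander: middle of a loose red-handled screwdriver, 170 mm long, lying beside the station. Not to be moved.
- flux_mid (a point): Bystander: middle of a small standing amber bottle with a red cap, 40 mm diameter, 85 mm high, behind the station. Not to be moved.
- spool_mid (a point): Bystander: middle of a standing metal spool, 56 mm diameter, 40 mm high, behind the station. Not to be moved.

How it is judged:
By the outcome, as a careful person would: the job done as asked, in the order asked, and still so for the second after the job is handed in, with the robot touching nothing.
It also fails if it takes over 42 s, if anything falls off the work surface, if the arm or the gripper's body presses on something with over 40 N, if the wrist force passes 120 N, or if a joint passes its speed limit or range.

## Working session

There is one attempt and no reset: what is moved stays moved. The work goes in short steps, Python scripts to look and compute and a tool call to move; the robot and the scene stay as the last step left them, time stands still between calls to the robot, and variables do not carry over. Pictures are saved under pics/ and viewed, at most 10 in all, crops included, and the job is handed in when it is done.

Besides the shell and the picture viewer there is one more tool, called after "Call:" by a JSON object that holds its "op" and its "data", one argument or row to a line. servo_tool: Moves the arm, as the interface text tells. Its arguments: {"type":"object","properties":{"steps":{"type":"array"},"newtons":{"type":"number"}},"required":["steps"]}

```bash
mkdir -p pics; cat > h.py <<'E'
from rig import env
import numpy as np, cv2
def grab(n):
    im,d=env.get_image(n); return im,d,env.camera_model(n)
def ray(m,u,v,h=384):
    f=h/2/np.tan(np.radians(m["fovy"])/2); T=np.array(m["T"])
    return T[:3,3],T[:3,:3]@np.array([(u-m["cx"])/f,(v-m["cy"])/f,1])
def onz(m,u,v,z):
    o,r=ray(m,u,v); return o+r*(z-o[2])/r[2]
def dep(m,d,u,v):
    o,r=ray(m,u,v); return o+r*d[int(round(v)),int(round(u))]
E
python3 - <<'E'
from h import *
for n in("top","side"):
    im,d,m=grab(n); cv2.imwrite(f"pics/{n}0.png",im[...,::-1]); np.savez(f"{n}0.npz",im=im,d=d)
    print(n,{k:np.round(v,3) for k,v in m.items()})
E
```

```text
top {'fovy': np.float64(56.64), 'cx': np.float64(259.041), 'cy': np.float64(185.678), 'T': array([[-0.022, -0.989,  0.146,  0.512],
       [-1.   ,  0.019, -0.02 ,  0.048],
       [ 0.016, -0.146, -0.989,  1.022],
       [ 0.   ,  0.   ,  0.   ,  1.   ]])}
side {'fovy': np.float64(57.387), 'cx': np.float64(258.865), 'cy': np.float64(195.592), 'T': array([[-0.994, -0.058,  0.096,  0.556],
       [-0.111,  0.637, -0.763,  0.649],
       [-0.017, -0.768, -0.64 ,  0.626],
       [ 0.   ,  0.   ,  0.   ,  1.   ]])}
```

View pics/top0.png

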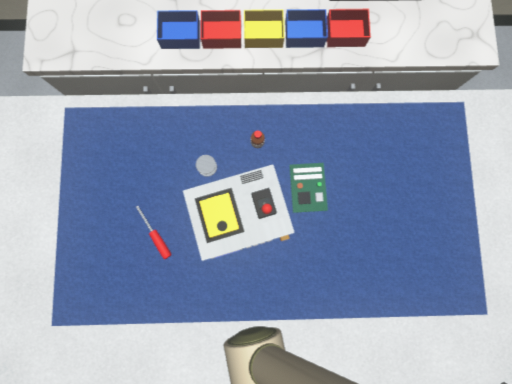

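View pics/side0.png

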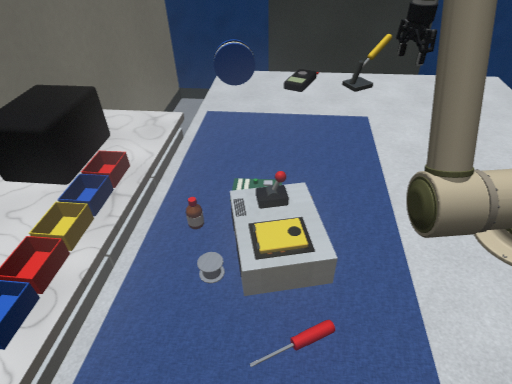

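The top view shows the hatch dot at about (222,226) and the lever ball at about (267,209). The side view has them at (294,231) and (281,176). Next I'll triangulate both.

```bash
cat > m.py <<'E'
from h import *
def cen(mask,near):
    n,l,s,c=cv2.connectedComponentsWithStats(mask.astype(np.uint8))
    i=min((k for k in range(1,n) if s[k,4]>8),key=lambda k:np.hypot(*(c[k]-near)))
    return c[i],s[i],l==i
def masks(im):
    r,g,b=[im[...,k].astype(int) for k in range(3)]
    return dict(red=(r>110)&(g<80)&(b<80),yel=(r>130)&(g>120)&(b<90),dark=(r<75)&(g<75)&(b<75),white=(r>110)&(abs(r-b)<35)&(g>110))
def tri(a,b):
    (o1,r1),(o2,r2)=a,b
    r1=r1/np.linalg.norm(r1);r2=r2/np.linalg.norm(r2)
    t=np.linalg.lstsq(np.c_[r1,-r2],o2-o1,rcond=None)[0]
    p,q=o1+t[0]*r1,o2+t[1]*r2
    return (p+q)/2,np.linalg.norm(p-q)
E
python3 - <<'E'
from m import *
near=dict(top=dict(ball=(267,209),dot=(222,226),hatch=(219,214)),side=dict(ball=(281,176),dot=(294,231),hatch=(275,237)))
R={}
for n in("top","side"):
    z=np.load(f"{n}0.npz");im,d=z["im"],z["d"];m=env.camera_model(n);M=masks(im)
    for k,c in(("ball","red"),("dot","dark"),("hatch","yel")):
        p,s,l=cen(M[c],near[n][k]); R[n,k]=ray(m,*p)
        print(n,k,p.round(1),s,dep(m,d,*p).round(4), onz(m,*p,dict(ball=.151,dot=.097,hatch=.097)[k]).round(4))
        if k=="hatch": 
            q=cv2.minAreaRect(np.argwhere(l)[:,::-1].astype(np.float32)); P=np.array([onz(m,*c,.097) for c in cv2.boxPoints(q)]); print(P.round(4).tolist())
    if n=="top":
        p,s,l=cen(M["white"],(240,235)); q=cv2.minAreaRect(np.argwhere(l)[:,::-1].astype(np.float32)); P=np.array([onz(m,*c,.085) for c in cv2.boxPoints(q)]); print("station",s,P.round(4).tolist(),P.mean(0))
        e=[P[(i+1)%4]-P[i] for i in range(4)]; print([(np.linalg.norm(x).round(4),np.degrees(np.arctan2(x[1],x[0])).round(2)) for x in e])
for k in("ball","dot","hatch"): print(k,tri(R["top",k],R["side",k]))
E
```

```text
top ball [266.6 208.5] [261 204  12  10  80] [0.5823 0.0146 0.1647] [0.5834 0.0141 0.151 ]
top dot [251.4 331.8] [228 327  48  17 159] [0.2969 0.0566 0.1523] [0.2833 0.0571 0.097 ]
top hatch [214.1 225.2] [199 201  40  37  72] [0.5476 0.1482 0.0991] [0.5477 0.1484 0.097 ]
[[0.5569, 0.2207, 0.097], [0.6111, 0.1873, 0.097], [0.5446, 0.0833, 0.097], [0.4914, 0.1174, 0.097]]
station [ 183  165  111   95 4766] [[0.641, 0.2364, 0.085], [0.7094, -0.0114, 0.085], [0.5213, -0.0596, 0.085], [0.4576, 0.1822, 0.085]] [0.58231079 0.08690491 0.085     ]
[(np.float64(0.2571), np.float64(-74.57)), (np.float64(0.1941), np.float64(-165.63)), (np.float64(0.25), np.float64(104.76)), (np.float64(0.1912), np.float64(16.47))]
side ball [280.  174.6] [275 171  11   8  65] [0.5862 0.0208 0.163 ] [0.587  0.0045 0.151 ]
side dot [294.1 230.9] [289 227  11   9  80] [0.5481 0.128  0.098 ] [0.5481 0.1269 0.097 ]
side hatch [278.7 234.4] [ 254  218   54   33 1214] [0.5796 0.1403 0.0973] [0.5796 0.1401 0.097 ]
[[0.6349, 0.1123, 0.097], [0.5296, 0.0802, 0.097], [0.5205, 0.1616, 0.097], [0.6175, 0.1897, 0.097]]
ball (array([0.58468875, 0.01435251, 0.15807345]), np.float64(0.003650028807052736))
dot (array([0.42181705, 0.08611495, 0.11641112]), np.float64(0.2663277095040772))
hatch (array([0.56333076, 0.14775347, 0.10446188]), np.float64(0.031809586790022194))
```

```bash
python3 - <<'E'
from m import *
z=np.load("top0.npz");im=z["im"];mt=env.camera_model("top")
print(im[226,222],im[213,219],im[209,267])
hsv=cv2.cvtColor(im,cv2.COLOR_RGB2HSV)
y=cv2.morphologyEx(((hsv[...,0]>22)&(hsv[...,0]<36)&(hsv[...,1]>120)&(hsv[...,2]>90)).astype(np.uint8),0*cv2.MORPH_OPEN,np.ones((1,1)))
n,l,s,c=cv2.connectedComponentsWithStats(y); i=max((k for k in range(1,n) if s[k,0]>190 and s[k,1]>150),key=lambda k:s[k,4])
cs,_=cv2.findContours((l==i).astype(np.uint8),cv2.RETR_EXTERNAL,cv2.CHAIN_APPROX_NONE)
q=cv2.minAreaRect(cs[0]);P=np.array([onz(mt,*c,.097) for c in cv2.boxPoints(q)]);print("hatch",P.round(4).tolist(),P.mean(0))
e=[P[(i+1)%4]-P[i] for i in range(4)]; print([(np.linalg.norm(x).round(4),np.degrees(np.arctan2(x[1],x[0])).round(2)) for x in e])
hull=cv2.fillConvexPoly(np.zeros((384,512),np.uint8),cv2.convexHull(cs[0]),1)
p,s,_=cen((hull>0)&(im.max(2)<90),(222,226));print(p,s,onz(mt,*p,.097))
zs=np.load("side0.npz")["im"];ms=env.camera_model("side")
ps,_,_=cen(masks(zs)["dark"],(294,231));print("dot",tri(ray(mt,*p),ray(ms,*ps)))
for n,I,nr,mm in(("t",im,(267,209),mt),("s",zs,(281,176),ms)):
    h=cv2.cvtColor(I,cv2.COLOR_RGB2HSV);k=((h[...,0]<8)|(h[...,0]>172))&(h[...,1]>130)&(h[...,2]>50)
    p,s,_=cen(k,nr);print(p,s);R=globals().setdefault("R",[]);R.append(ray(mm,*p))
print("ball",tri(*R)); print(env.observe()["tool_rot"],env.observe()["time_s"])
E
```

```text
[87 87 81] [246 248 110] [241  83  77]
hatch [[0.6131, 0.1897, 0.097], [0.6343, 0.1105, 0.097], [0.5366, 0.084, 0.097], [0.5162, 0.1621, 0.097]] [0.57502481 0.13657965 0.097     ]
[(np.float64(0.082), np.float64(-75.0)), (np.float64(0.1012), np.float64(-164.79)), (np.float64(0.0808), np.float64(104.65)), (np.float64(0.1007), np.float64(15.9))]
[221.75609756 225.73170732] [219 222   7   8  41] [0.54583024 0.1286195  0.097     ]
dot (array([0.54695369, 0.1284443 , 0.09841953]), np.float64(0.0023517326848424874))
[266.51282051 208.29487179] [262 204  10  10  78]
[280.12987013 175.23376623] [275 171  11   9  77]
ball (array([0.58482113, 0.01436828, 0.1563577 ]), np.float64(0.002511327885283106))
[[ 9.18385106e-01  3.95687681e-01 -2.36047562e-04]
 [ 3.95687644e-01 -9.18384254e-01  1.28440216e-03]
 [ 2.91439748e-04 -1.27297692e-03 -9.99999147e-01]] 0.1
```

Call:
{"op": "servo_tool", "data": {
  "steps": [
    {"tx": 2.07,"ty": 3.37,"yaw": -0.55,"claw": 0},
    {"tx": 2.07,"ty": 3.37,"yaw": -0.55},
    {"tx": 2.07,"ty": 3.37,"yaw": -0.55},
    {"tx": 2.07,"ty": 3.37,"yaw": -0.55},
    {"tx": 2.07,"ty": 3.37,"yaw": -0.55},
    {"tx": 2.07,"ty": 3.37,"yaw": -0.55},
    {"tx": 2.07,"ty": 3.37,"yaw": -0.55},
    {"tx": 2.07,"ty": 3.37,"yaw": -0.55},
    {"tx": 2.07,"ty": 3.37,"yaw": -0.55},
    {"tx": 2.07,"ty": 3.37,"yaw": -0.55},
    {"tx": 2.07,"ty": 3.37,"yaw": -0.55},
    {"tx": 2.07,"ty": 3.37,"yaw": -0.55},
    {"tx": 2.07,"ty": 3.37,"yaw": -0.55},
    {"tx": 2.07,"ty": 3.37,"yaw": -0.55},
    {"tx": 2.07,"ty": 3.37,"yaw": -0.55},
    {},
    {},
    {}
  ]
}}

```text
invalid input at $.steps[0]: expected keys tx, ty, tz, yaw, claw
```

```bash
python3 - <<'E'
from m import *
s=env.observe();print({k:np.round(s[k],4).tolist() for k in("time_s","position","tool_rot","ft_force","grip_width")},env.tcp_to_tips)
im,d,m=grab("side");cv2.imwrite("pics/s1.png",cv2.resize(im[80:320,180:440],None,fx=2.5,fy=2.5)[...,::-1])
E
```

```text
{'time_s': 0.1, 'position': [0.2176, -0.5049, 0.2498], 'tool_rot': [[0.9184, 0.3957, -0.0002], [0.3957, -0.9184, 0.0013], [0.0003, -0.0013, -1.0]], 'ft_force': [-0.1685, -0.5182, 0.5402], 'grip_width': 0.0854} 0.019
```

View pics/s1.png

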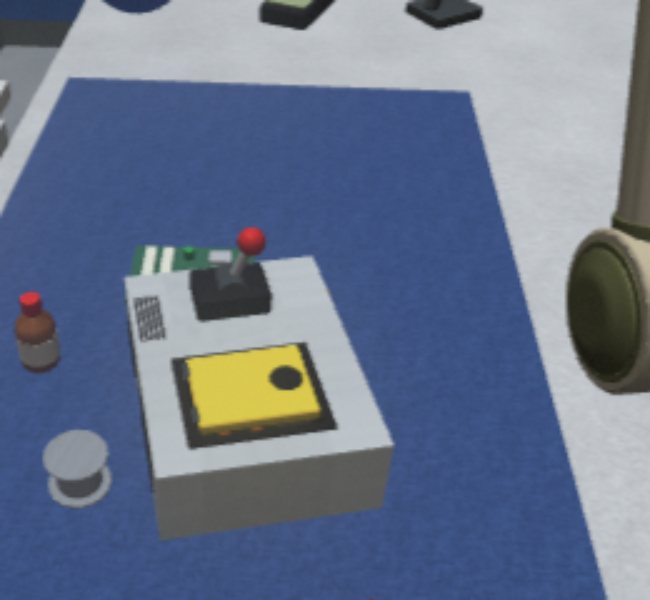

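The move was refused because each row needs all five keys, so the arm stayed put. The crop shows the scene as before, with the lever leaning to the display side (ball at crop 252,241). I'll send the move again with full rows.

Call:
{"op": "servo_tool", "data": {
  "steps": [
    {"tx": 2.07,"ty": 3.37,"tz": 0,"yaw": -0.55,"claw": 0},
    {"tx": 2.07,"ty": 3.37,"tz": 0,"yaw": -0.55,"claw": 0},
    {"tx": 2.07,"ty": 3.37,"tz": 0,"yaw": -0.55,"claw": 0},
    {"tx": 2.07,"ty": 3.37,"tz": 0,"yaw": -0.55,"claw": 0},
    {"tx": 2.07,"ty": 3.37,"tz": 0,"yaw": -0.55,"claw": 0},
    {"tx": 2.07,"ty": 3.37,"tz": 0,"yaw": -0.55,"claw": 0},
    {"tx": 2.07,"ty": 3.37,"tz": 0,"yaw": -0.55,"claw": 0},
    {"tx": 2.07,"ty": 3.37,"tz": 0,"yaw": -0.55,"claw": 0},
    {"tx": 2.07,"ty": 3.37,"tz": 0,"yaw": -0.55,"claw": 0},
    {"tx": 2.07,"ty": 3.37,"tz": 0,"yaw": -0.55,"claw": 0},
    {"tx": 2.07,"ty": 3.37,"tz": 0,"yaw": -0.55,"claw": 0},
    {"tx": 2.07,"ty": 3.37,"tz": 0,"yaw": -0.55,"claw": 0},
    {"tx": 2.07,"ty": 3.37,"tz": 0,"yaw": -0.55,"claw": 0},
    {"tx": 2.07,"ty": 3.37,"tz": 0,"yaw": -0.55,"claw": 0},
    {"tx": 2.07,"ty": 3.37,"tz": 0,"yaw": -0.55,"claw": 0},
    {"tx": 0,"ty": 0,"tz": 0,"yaw": 0,"claw": 0},
    {"tx": 0,"ty": 0,"tz": 0,"yaw": 0,"claw": 0},
    {"tx": 0,"ty": 0,"tz": 0,"yaw": 0,"claw": 0}
  ]
}}

```text
time_s: 1.95
position: [0.5277, -0.0003, 0.2502]
tool_rot: [[0.966, 0.259, -0.001], [0.259, -0.966, -0.0], [-0.001, -0.0, -1.0]]
ft_force: [-0.4, -0.4, 1.0]
grip_width: 0.0001
gripper_force: 0.0
```

Call:
{"op": "servo_tool", "data": {
  "steps": [
    {"tx": 0,"ty": 0,"tz": -3,"yaw": 0,"claw": 0},
    {"tx": 0,"ty": 0,"tz": -3,"yaw": 0,"claw": 0},
    {"tx": 0,"ty": 0,"tz": -3,"yaw": 0,"claw": 0},
    {"tx": 0,"ty": 0,"tz": 0,"yaw": 0,"claw": 0},
    {"tx": 0,"ty": 0,"tz": 0,"yaw": 0,"claw": 0}
  ]
}}

```text
time_s: 2.45
position: [0.5282, -0.0005, 0.1612]
tool_rot: [[0.966, 0.259, 0.0], [0.259, -0.966, -0.0], [0.0, 0.0, -1.0]]
ft_force: [-0.1, -0.4, 0.8]
grip_width: 0.0002
gripper_force: 0.0
```

```bash
python3 - <<'E'
from m import *
im,d,m=grab("side");a=im[100:220,220:380];im,d,m=grab("top");b=im[150:270,190:350]
cv2.imwrite("pics/s2.png",cv2.resize(np.hstack([a,b]),None,fx=2.5,fy=2.5,interpolation=cv2.INTER_CUBIC)[...,::-1])
E
```

```text
(no output)
```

View pics/s2.png

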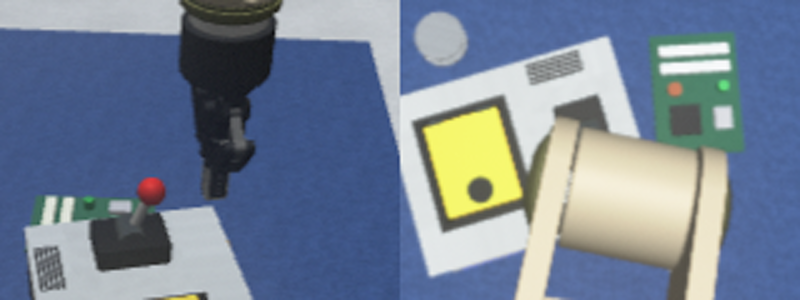

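The side crop has the shut fingertips (215,185) on the display side of the ball (151,190), at about the same height. Next is the push along station +x.

Call:
{"op": "servo_tool", "data": {
  "steps": [
    {"tx": 0.48,"ty": 0.13,"tz": 0,"yaw": 0,"claw": 0},
    {"tx": 0.48,"ty": 0.13,"tz": 0,"yaw": 0,"claw": 0},
    {"tx": 0.48,"ty": 0.13,"tz": 0,"yaw": 0,"claw": 0},
    {"tx": 0.48,"ty": 0.13,"tz": 0,"yaw": 0,"claw": 0},
    {"tx": 0.48,"ty": 0.13,"tz": 0,"yaw": 0,"claw": 0},
    {"tx": 0.48,"ty": 0.13,"tz": 0,"yaw": 0,"claw": 0},
    {"tx": 0.48,"ty": 0.13,"tz": 0,"yaw": 0,"claw": 0},
    {"tx": 0.48,"ty": 0.13,"tz": 0,"yaw": 0,"claw": 0},
    {"tx": 0.48,"ty": 0.13,"tz": 0,"yaw": 0,"claw": 0},
    {"tx": 0.48,"ty": 0.13,"tz": 0,"yaw": 0,"claw": 0},
    {"tx": 0.48,"ty": 0.13,"tz": 0,"yaw": 0,"claw": 0},
    {"tx": 0.48,"ty": 0.13,"tz": 0,"yaw": 0,"claw": 0},
    {"tx": 0.48,"ty": 0.13,"tz": 0,"yaw": 0,"claw": 0},
    {"tx": 0.48,"ty": 0.13,"tz": 0,"yaw": 0,"claw": 0},
    {"tx": 0,"ty": 0,"tz": 0,"yaw": 0,"claw": 0},
    {"tx": 0,"ty": 0,"tz": 0,"yaw": 0,"claw": 0}
  ]
}}

```text
time_s: 4.15
position: [0.5955, 0.0187, 0.1602]
tool_rot: [[0.966, 0.26, 0.0], [0.26, -0.966, 0.0], [0.0, -0.0, -1.0]]
ft_force: [0.1, 0.8, 0.2]
grip_width: -0.0003
gripper_force: 0.0
```

```bash
python3 - <<'E'
from m import *
im,d,m=grab("side")
cv2.imwrite("pics/s3.png",cv2.resize(im[100:220,200:360],None,fx=3,fy=3,interpolation=cv2.INTER_CUBIC)[...,::-1])
h=cv2.cvtColor(im,cv2.COLOR_RGB2HSV);k=((h[...,0]<8)|(h[...,0]>172))&(h[...,1]>130)&(h[...,2]>50)
p,s,_=cen(k,(262,176));print(p,s,onz(m,*p,.153))
E
```

```text
[263.89333333 176.56      ] [259 172  11   9  75] [0.62234339 0.01790532 0.153     ]
```

View pics/s3.png

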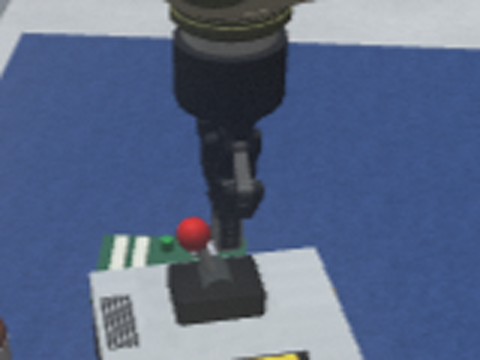

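The ball (crop 193,234) has moved about 37 of the 48 mm and is in front of the fingers. I'll carry on gently to the stop.

Call:
{"op": "servo_tool", "data": {
  "steps": [
    {"tx": 0.29,"ty": 0.08,"tz": 0,"yaw": 0,"claw": 0},
    {"tx": 0.29,"ty": 0.08,"tz": 0,"yaw": 0,"claw": 0},
    {"tx": 0.29,"ty": 0.08,"tz": 0,"yaw": 0,"claw": 0},
    {"tx": 0,"ty": 0,"tz": 0,"yaw": 0,"claw": 0},
    {"tx": 0,"ty": 0,"tz": 0,"yaw": 0,"claw": 0}
  ]
}}

```text
time_s: 4.7
position: [0.603, 0.0208, 0.16]
tool_rot: [[0.966, 0.26, -0.003], [0.26, -0.966, -0.0], [-0.003, -0.001, -1.0]]
ft_force: [-6.7, -2.3, 0.6]
grip_width: -0.0
gripper_force: 3.4
```

Force is up at about 7 N, well above the 1.5 N needed to move the lever, so it's at the stop. I'll add one small nudge, back off and lift.

Call:
{"op": "servo_tool", "data": {
  "steps": [
    {"tx": 0.1,"ty": 0.03,"tz": 0,"yaw": 0,"claw": 0},
    {"tx": 0,"ty": 0,"tz": 0,"yaw": 0,"claw": 0},
    {"tx": -1,"ty": -0.27,"tz": 0,"yaw": 0,"claw": 0},
    {"tx": -3,"ty": -0.8,"tz": 0,"yaw": 0,"claw": 0},
    {"tx": -3,"ty": -0.8,"tz": 0,"yaw": 0,"claw": 0},
    {"tx": 0,"ty": 0,"tz": 3,"yaw": 0,"claw": 0},
    {"tx": 0,"ty": 0,"tz": 3,"yaw": 0,"claw": 0},
    {"tx": 0,"ty": 0,"tz": 0,"yaw": 0,"claw": 0},
    {"tx": 0,"ty": 0,"tz": 0,"yaw": 0,"claw": 0}
  ]
}}

```text
time_s: 5.6
position: [0.5353, 0.0026, 0.2206]
tool_rot: [[0.966, 0.26, 0.002], [0.26, -0.966, -0.0], [0.001, 0.001, -1.0]]
ft_force: [0.1, -0.3, 0.4]
grip_width: -0.0002
gripper_force: 0.0
```

```bash
python3 - <<'E'
from m import *
im,d,m=grab("side")
h=cv2.cvtColor(im,cv2.COLOR_RGB2HSV);k=((h[...,0]<8)|(h[...,0]>172))&(h[...,1]>130)&(h[...,2]>50)
p,s,_=cen(k,(262,176));print(p,s,onz(m,*p,.153))
E
```

```text
[261.16666667 178.02777778] [257 174  10   9  72] [0.62787939 0.02391424 0.153     ]
```

The lever is over: the ball moved about 46 mm in the image and was at the stop. Next I go above the hatch dot.

Call:
{"op": "servo_tool", "data": {
  "steps": [
    {"tx": 0.28,"ty": 3.15,"tz": 0,"yaw": 0,"claw": 0},
    {"tx": 0.28,"ty": 3.15,"tz": 0,"yaw": 0,"claw": 0},
    {"tx": 0.28,"ty": 3.15,"tz": 0,"yaw": 0,"claw": 0},
    {"tx": 0.28,"ty": 3.15,"tz": 0,"yaw": 0,"claw": 0},
    {"tx": 0,"ty": 0,"tz": -3,"yaw": 0,"claw": 0},
    {"tx": 0,"ty": 0,"tz": -3,"yaw": 0,"claw": 0},
    {"tx": 0,"ty": 0,"tz": -2.5,"yaw": 0,"claw": 0},
    {"tx": 0,"ty": 0,"tz": 0,"yaw": 0,"claw": 0},
    {"tx": 0,"ty": 0,"tz": 0,"yaw": 0,"claw": 0}
  ]
}}

```text
time_s: 6.55
position: [0.5463, 0.1286, 0.1352]
tool_rot: [[0.966, 0.26, -0.001], [0.26, -0.966, 0.0], [-0.001, -0.0, -1.0]]
ft_force: [0.3, -0.2, 0.1]
grip_width: 0.0002
gripper_force: 0.0
```

```bash
python3 - <<'E'
from m import *
im,d,m=grab("side")
cv2.imwrite("pics/s4.png",cv2.resize(im[140:290,200:400],None,fx=3,fy=3,interpolation=cv2.INTER_CUBIC)[...,::-1])
E
```

```text
(no output)
```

View pics/s4.png

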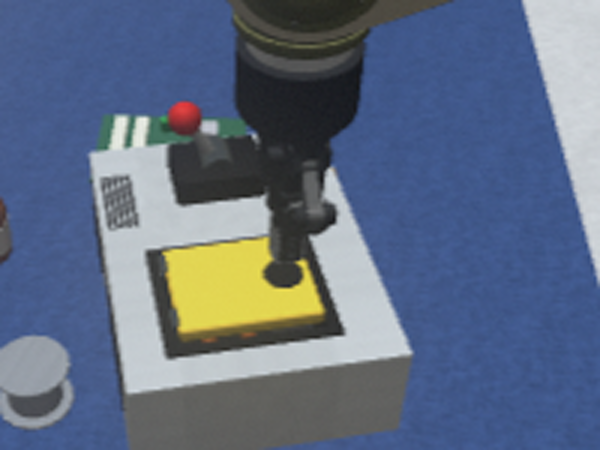

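The fingertips (290,255) are right above the dot (283,273), and the lever leans to the off side. I'll press down slowly.

Call:
{"op": "servo_tool", "data": {
  "steps": [
    {"tx": 0,"ty": 0,"tz": -0.8,"yaw": 0,"claw": 0},
    {"tx": 0,"ty": 0,"tz": -0.8,"yaw": 0,"claw": 0},
    {"tx": 0,"ty": 0,"tz": -0.2,"yaw": 0,"claw": 0},
    {"tx": 0,"ty": 0,"tz": -0.2,"yaw": 0,"claw": 0},
    {"tx": 0,"ty": 0,"tz": -0.2,"yaw": 0,"claw": 0},
    {"tx": 0,"ty": 0,"tz": -0.2,"yaw": 0,"claw": 0},
    {"tx": 0,"ty": 0,"tz": -0.2,"yaw": 0,"claw": 0},
    {"tx": 0,"ty": 0,"tz": 0,"yaw": 0,"claw": 0},
    {"tx": 0,"ty": 0,"tz": 0,"yaw": 0,"claw": 0}
  ]
}}

```text
time_s: 7.5
position: [0.5463, 0.1286, 0.1093]
tool_rot: [[0.966, 0.26, 0.0], [0.26, -0.966, 0.0], [0.0, -0.0, -1.0]]
ft_force: [-3.0, -1.0, 2.3]
grip_width: 0.0002
gripper_force: 1.5
```

Contact is made (about 2 N up) but it's not at the stop yet. I'll keep going in small steps.

Call:
{"op": "servo_tool", "data": {
  "steps": [
    {"tx": 0,"ty": 0,"tz": -0.1,"yaw": 0,"claw": 0},
    {"tx": 0,"ty": 0,"tz": -0.1,"yaw": 0,"claw": 0},
    {"tx": 0,"ty": 0,"tz": 0,"yaw": 0,"claw": 0}
  ]
}}

```text
time_s: 7.8
position: [0.5463, 0.1286, 0.1075]
tool_rot: [[0.966, 0.26, 0.0], [0.26, -0.966, 0.0], [0.0, 0.0, -1.0]]
ft_force: [-3.4, -0.1, 4.2]
grip_width: 0.0002
gripper_force: 2.5
```

Call:
{"op": "servo_tool", "data": {
  "steps": [
    {"tx": 0,"ty": 0,"tz": -0.1,"yaw": 0,"claw": 0},
    {"tx": 0,"ty": 0,"tz": -0.05,"yaw": 0,"claw": 0},
    {"tx": 0,"ty": 0,"tz": 0,"yaw": 0,"claw": 0}
  ]
}}

```text
time_s: 8.1
position: [0.5464, 0.1286, 0.1072]
tool_rot: [[0.966, 0.26, 0.001], [0.26, -0.966, -0.0], [0.001, 0.0, -1.0]]
ft_force: [-6.8, -1.0, 14.4]
grip_width: -0.0003
gripper_force: 7.8
```

The force has climbed to 14 N with almost no further travel, so this is the stop. Now straight up.

Call:
{"op": "servo_tool", "data": {
  "steps": [
    {"tx": 0,"ty": 0,"tz": 0.5,"yaw": 0,"claw": 0},
    {"tx": 0,"ty": 0,"tz": 1,"yaw": 0,"claw": 0},
    {"tx": 0,"ty": 0,"tz": 1.5,"yaw": 0,"claw": 0},
    {"tx": 0,"ty": 0,"tz": 2,"yaw": 0,"claw": 0},
    {"tx": 0,"ty": 0,"tz": 2,"yaw": 0,"claw": 0},
    {"tx": 0,"ty": 0,"tz": 2,"yaw": 0,"claw": 0},
    {"tx": 0,"ty": 0,"tz": 3,"yaw": 0,"claw": 0},
    {"tx": 0,"ty": 0,"tz": 3,"yaw": 0,"claw": 0},
    {"tx": 0,"ty": 0,"tz": 0,"yaw": 0,"claw": 0},
    {"tx": 0,"ty": 0,"tz": 0,"yaw": 0,"claw": 0},
    {"tx": 0,"ty": 0,"tz": 0,"yaw": 0,"claw": 0},
    {"tx": 0,"ty": 0,"tz": 0,"yaw": 0,"claw": 0},
    {"tx": 0,"ty": 0,"tz": 0,"yaw": 0,"claw": 0}
  ]
}}

```text
time_s: 9.4
position: [0.5461, 0.1286, 0.2551]
tool_rot: [[0.966, 0.26, -0.001], [0.26, -0.966, 0.0], [-0.001, -0.0, -1.0]]
ft_force: [-0.5, 0.2, 0.2]
grip_width: 0.0
gripper_force: 0.0
```

```bash
python3 - <<'E'
from m import *
im,d,m=grab("side")
cv2.imwrite("pics/s5.png",cv2.resize(im[110:290,160:400],None,fx=3,fy=3,interpolation=cv2.INTER_CUBIC)[...,::-1])
E
```

```text
(no output)
```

View pics/s5.png

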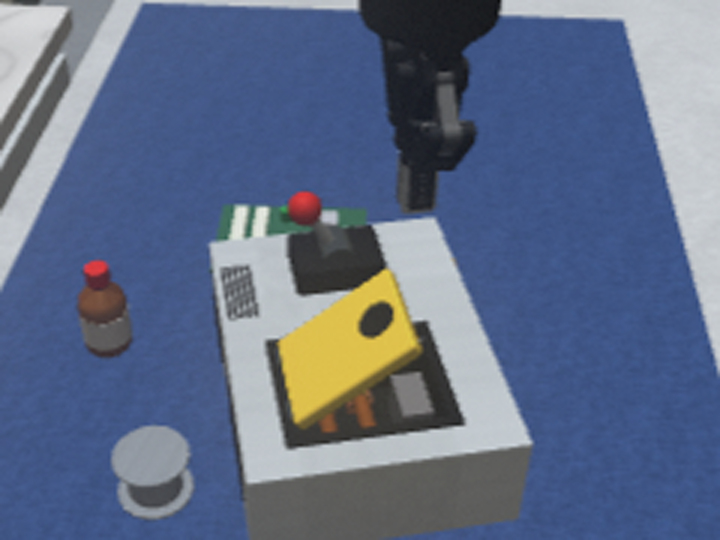

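The hatch is open (dot now at 376,319), the lever leans to the off side (ball 304,208), and the bystanders haven't moved. I'll check that it holds, then hand in.

Call:
{"op": "servo_tool", "data": {
  "steps": [
    {"tx": 0,"ty": 0,"tz": 0,"yaw": 0,"claw": 0},
    {"tx": 0,"ty": 0,"tz": 0,"yaw": 0,"claw": 0},
    {"tx": 0,"ty": 0,"tz": 0,"yaw": 0,"claw": 0},
    {"tx": 0,"ty": 0,"tz": 0,"yaw": 0,"claw": 0},
    {"tx": 0,"ty": 0,"tz": 0,"yaw": 0,"claw": 0}
  ]
}}

```text
time_s: 9.95
position: [0.5462, 0.1286, 0.2558]
tool_rot: [[0.966, 0.26, 0.0], [0.26, -0.966, -0.0], [0.0, 0.0, -1.0]]
ft_force: [0.6, 1.1, 0.4]
grip_width: -0.0001
gripper_force: 0.0
```

```bash
python3 - <<'E'
from m import *
im,d,m=grab("side")
p,_,_=cen(masks(im)["dark"],(160+376/3,110+319/3));P=dep(m,d,*p);print("dot",p,P)
h=cv2.cvtColor(im,cv2.COLOR_RGB2HSV);k=((h[...,0]<8)|(h[...,0]>172))&(h[...,1]>130)&(h[...,2]>50)
print(cen(k,(262,178))[0])
if P[2]>.135: print(env.close_job())
E
```

```text
dot [284.70512821 216.12820513] [0.56889503 0.13513391 0.14516112]
[261.17808219 178.06849315]
the job is handed in; nothing more can be done
None
```

The power lever is at its off stop, and one full press released the fuse hatch, which popped up and stayed open. Nothing else on the bench appeared to move, and I handed the job in at about 10 s; it gave no verdict.

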